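Click the chain guard onto the chainring

ROBOT

A 6-joint arm with a two-finger parallel gripper is mounted at the origin on the work surface. World frame = base frame: x ahead of the robot, y to its left, z up, the work surface at z = 0. Lengths are in m, angles in rad, forces in N, time in s.
With the tool pointing down it reaches from about 0.325 to 0.9 m from the base axis. Payload 6.1 kg.
Tool frame: the origin (TCP) lies between the finger pads; the fingertips stand 19 mm ahead of it and the grasp point (between the pads) is the TCP (r.tips_ahead is the distance from the TCP to the fingertips, in m); y points along the fingers, x is the direction in which the jaws open and shut, and the axes are right-handed (so a half turn about y gives the same grasp; the last joint's range is limited). The gripper opens to 87 mm and grips with 3 to 60 N. Pads are 19 mm wide; open, the fingers measure 117 mm over their backs; the gripper's body (75 mm by 190 mm) begins 51 mm behind the grasp point.
Start: joints at [-1.27, 0.22, 1.526, -0, 1.395, -0.126], TCP at [0.259, -0.569, 0.242] pointing down, gripper open.
Joint ranges: [-2.98, 2.98], [-0.91, 2.08], [0.09, 2.57], [-1.24, 4.39], [0.2, 2.65], [-2.68, 2.68]. Speed limits (rad/s): [2.57, 2.57, 3.01, 3.14, 3.14, 3.14].

INTERFACE

Orientations are given as [roll, pitch, yaw] about the fixed x, y, z axes, in that order (R = Rz(yaw) Ry(pitch) Rx(roll)).
In Python, from rig import r gives the robot as it stands.
- The arm moves only by the tool move_arm, never from a script. Its argument "deltas" is a list of rows, each a list of 5 numbers: the closure, from 0 (fully open) to 1 (shut), then the shift along the tool's x, y, z in mm, then the turn about the tool's y in rad. A call has 1 to 10 rows; each row shifts and turns the commanded pose from where the row before left it, along the tool's axes as they then stand; what a row does not reach is not made up. A row lasts 1/10 s, in which the tool goes at most 50 mm and 8.59 degrees, less where a joint would pass 70% of its speed; a pose out of reach is approached as far as the arm can. A call with a gripper value outside its range is refused whole. The fingers move at their own pace and stop on an object; the grip force is fixed at half the most. Time passes only in rows, so rows that do not move let the fingers close. It gives the time, the measured TCP pose, the force and the opening at its end, in the units of the state.
- r.read_state(): the state, without advancing time (a new reading comes with each control period).
- r.get_image(name): name is "scene" or "top" or "wrist"; returns the picture (480x640x3 uint8, red, green, blue); there is no depth.
- r.camera_model(name): a dict with "vertical_fov" (degrees; the focal length in pixels is half the picture's height over the tangent of half this angle, whatever the lens; pixels are square), "cx", "cy" (the principal point, pixels), "distortion" ([k1, k2, p1, p2, k3] as OpenCV has them; the pictures are not rectified), "eye" and "orientation" of the camera in the world. Camera axes: x right, y down, z forward; pixel columns grow to the right and rows downward; lengths in m; the calibration is good to about 2 mm. A picture is of the moment at which its call begins: read the wrist's pose just before it. camera_model takes no time and is no camera call; for the wrist camera it gives the pose at the moment of the call.
- r.finish_job(): hands the job in, once; it reports no verdict.
The state is a dict: "time_s": time; "qpos": joint angles; "dq": joint speeds; "joint_torque": joint torques, N m; "tcp_pos": TCP position; "tcp_rot": TCP orientation; "contact_force": force on the tool from outside, world axes, zero at the start; "wrist_torque": the same for the moment, N m; "opening": finger opening in m.
Only numpy, scipy, OpenCV 4.12 (cv2) and the standard library are available. Lean on these libraries where they do the work, as an engineer would, in place of code of your own. Each camera call takes 0.05 s, during which the arm holds its last target.

TASK

The black plastic chain guard has been laid centrally on the bicycle chainring in the vise, under the crank arm, but its three sprung tabs have not clicked in yet. Press the guard down over its tabs until all three have caught under the chainring and the guard sits flat and fully home all the way round.

Things in the scene. Friction and masses are not known exactly. Their poses are not given: they have to be found in the camera images.
- crankset: Bicycle crankset clamped, spindle upright, in a grey machine vise; all rigid. Origin: on the bench under the spindle; z up, x along the silver crank arm. The arm passes over ring and guard: 26 mm wide, its end 186 mm from the spindle axis, spanning 22 to 40 mm above the chainring's top face. The boss at the axis is 42 mm across and ends 42 mm above that face. The vise is below the ring.
- ring_top (a point): Centre of the flat top face of the crankset's steel chainring, 99 mm above the bench; axes as the crankset's. The ring has 42 teeth, is 176 mm across the teeth and 4 mm thick; its inner edge, under which the tabs catch, is 136 mm across.
- guard: Loose black plastic chain guard, 0.11 kg: flat ring, inside 122 mm, outside 184 mm, 5 mm thick. Origin: ring's centre, on the underside; z up; x within 0.2 rad of the crank arm's. Below three 22 mm wide lobes of its inner edge, at 60, 180, 300 degrees from x, hang sprung tabs. It starts resting on their slopes, underside about 10 mm above the chainring; home, the underside lies on the chainring.
- press0 (a point): Where to press: top of the guard over the tab at 60 degrees from the guard's x axis, 68 mm from its centre, 5 mm above its underside: 5 mm above ring_top with the guard home (up to 6.5 mm once caught, while other tabs are not), about 15 mm at the start. It clicks in under 6 to 15 N straight down; a tab not pressed all the way springs up again, a caught one stays caught.
- press1 (a point): The same over the tab at 180 degrees, opposite the crank arm.
- press2 (a point): The same over the tab at 300 degrees.
Not all that is in view belongs to the job. There is more than one size of the guard; the job needs the middle-sized.

How it is judged:
At the end, for the whole second after the job is handed in: All three tabs have caught: each of the three press points is 3 to 7 mm above the chainring's top face (5 mm is exactly home, about 15 mm the start), the guard is centred on the ring within 5 mm and at rest (z of press0 in the frame of ring_top between 0.003 and 0.007 m and z of press1 in the frame of ring_top between 0.003 and 0.007 m and z of press2 in the frame of ring_top between 0.003 and 0.007 m and horizontal distance between guard and ring_top below 0.005 m and linear speed of guard below 0.02 m/s); the robot touches nothing.
It also fails if it takes over 42 s, if anything falls off the work surface, if the arm or the gripper's body presses on something with over 40 N, if the wrist force passes 120 N, or if a joint passes its speed limit or range.

## Working session

There is one attempt and no reset: what is moved stays moved. The work goes in short steps, Python scripts to look and compute and a tool call to move; the robot and the scene stay as the last step left them, time stands still between calls to the robot, and variables do not carry over. Pictures are saved under pics/ and viewed, and the job is handed in when it is done.

Besides the shell and the picture viewer there is one more tool, called after "Emit:" as name(argument=value, ...), one argument or row to a line, values as JSON. move_arm: Moves the arm, as the interface text tells. Its arguments: {"type":"object","properties":{"deltas":{"type":"array","items":{"type":"array","items":{"type":"number"}}}},"required":["deltas"]}

```bash
ls; mkdir -p pics; python3 - <<'E'
from rig import r
import cv2
for n in("top","scene"):
    im=r.get_image(n); cv2.imwrite(f"pics/{n}0.png",im[:,:,::-1]); print(n,r.camera_model(n))
print(r.camera_model("wrist"));s=r.read_state();print(s)
E
```

```text
pics
top {'vertical_fov': 53.23224815609026, 'cx': 326.86004239476785, 'cy': 251.5941928246181, 'distortion': array([-0.04019389,  0.        ,  0.        ,  0.        ,  0.        ]), 'eye': array([ 0.29734563, -0.03769132,  0.85956721]), 'orientation': array([-2.93369562e+00, -7.46134717e-04, -1.46010714e+00])}
scene {'vertical_fov': 57.58049757681434, 'cx': 324.04772669156097, 'cy': 234.84079668558542, 'distortion': array([-0.08514423,  0.        ,  0.        ,  0.        ,  0.        ]), 'eye': array([ 1.03994966, -0.01414496,  0.51913106]), 'orientation': array([-2.21020827,  0.02373314,  1.56258214])}
{'vertical_fov': 64.9123857660006, 'cx': 321.76863732637804, 'cy': 238.83550675135837, 'distortion': array([-0.07053695,  0.        ,  0.        ,  0.        ,  0.        ]), 'eye': array([ 0.32710004, -0.53783461,  0.38361683]), 'orientation': array([ 2.86382195e+00,  1.48980330e-03, -1.14463947e+00])}
{'time_s': 0.1, 'qpos': array([-1.27007801e+00,  2.21132805e-01,  1.52746219e+00, -4.34430254e-05,
        1.39472146e+00, -1.26100640e-01]), 'dq': array([-6.88638558e-05, -1.59769300e-03, -2.94499979e-03, -5.60997311e-04,
       -4.57840883e-04,  2.36900021e-03]), 'joint_torque': array([ 1.03345559e-03, -4.95940411e+01, -3.88521945e+01,  7.00792205e-02,
        5.14107104e-02, -5.19424998e-05]), 'tcp_pos': array([ 0.25856483, -0.56843919,  0.24057386]), 'tcp_rot': array([-1.57062195,  0.00171549, -1.14396958]), 'contact_force': array([-0.06727086, -0.04197465, -0.95089904]), 'wrist_torque': array([-0.05724689, -0.03603565,  0.04879307]), 'opening': 0.08712951642471221}
```

View pics/top0.png

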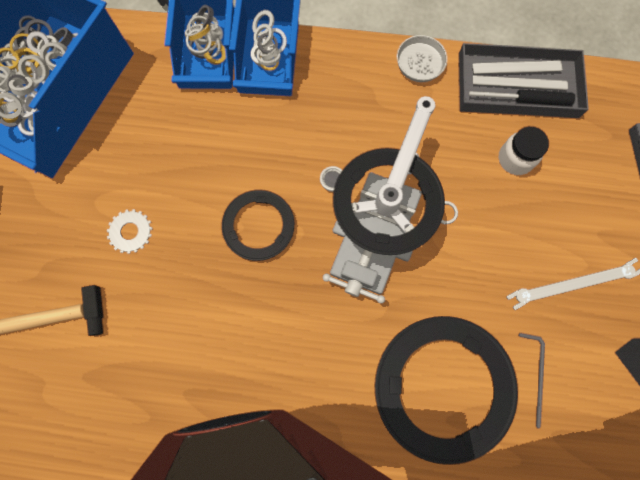

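View pics/scene0.png

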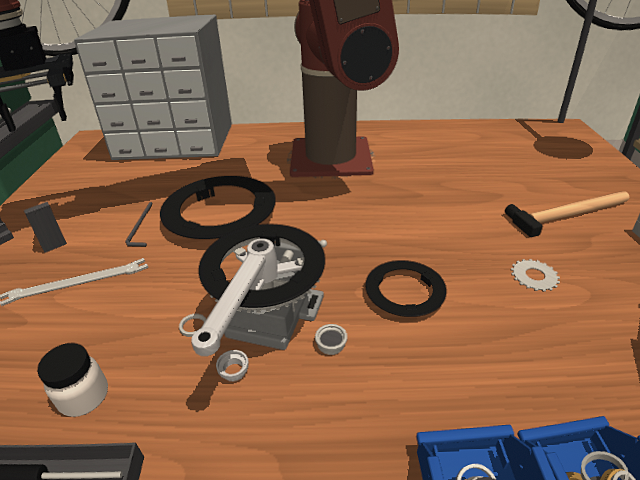

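The three loose black rings are at top-view pixels (258,225) small, (446,390) large and (388,200) on the chainring. The middle-sized one is the ring already lying under the crank arm, so that is the guard. Next I'll measure it and confirm in an enlarged crop.

```bash
cat > h.py <<'E'
import numpy as np,cv2
from scipy.spatial.transform import Rotation as R
def cam(m,h=480):
    f=h/2/np.tan(np.radians(m['vertical_fov'])/2)
    K=np.array([[f,0,m['cx']],[0,f,m['cy']],[0,0,1]]);D=np.array(m['distortion'])
    return K,D,R.from_euler('xyz',m['orientation']).as_matrix(),np.array(m['eye'])
def proj(m,P):
    K,D,Rw,e=cam(m);P=np.atleast_2d(P).astype(float)
    return cv2.projectPoints((P-e)@Rw,np.zeros(3),np.zeros(3),K,D)[0].reshape(-1,2)
def unproj(m,uv,z):
    K,D,Rw,e=cam(m)
    n=cv2.undistortPoints(np.array(uv,float).reshape(-1,1,2),K,D).reshape(-1,2)
    d=np.c_[n,np.ones(len(n))]@Rw.T
    return e+d*((z-e[2])/d[:,2])[:,None]
E
python3 - <<'E'
from h import *
from rig import r
m=r.camera_model("top");im=cv2.imread("pics/top0.png")
roi=im[130:275,315:460];mask=(roi.max(2)<60).astype(np.uint8)
n,l,st,c=cv2.connectedComponentsWithStats(mask);k=1+st[1:,4].argmax();print(st[k])
cs,_=cv2.findContours((l==k).astype(np.uint8),cv2.RETR_EXTERNAL,cv2.CHAIN_APPROX_NONE)
p=max(cs,key=len).reshape(-1,2)+[315,130]
W=unproj(m,p,0.113)[:,:2]
h=cv2.convexHull(W.astype(np.float32)).reshape(-1,2)
from scipy.optimize import least_squares
s=least_squares(lambda q:np.hypot(*(h-q[:2]).T)-q[2],[*h.mean(0),.092],loss='soft_l1',f_scale=.001);print("guard c,r",s.x,np.abs(s.fun).mean())
b=unproj(m,[(391,194)],.141)[0];e=unproj(m,[(426,104)],.139)[0];print(b,e,np.linalg.norm(e-b),np.arctan2(*(e-b)[[1,0]]))
cv2.imwrite("pics/crop0.png",cv2.resize(im[130:275,315:475],None,fx=4,fy=4,interpolation=cv2.INTER_CUBIC))
E
```

```text
[  19   19  110  106 4548]
guard c,r [ 0.5505895  -0.11161563  0.08988978] 0.0004014596997785545
[ 0.55140648 -0.11167196  0.141     ] [ 0.71469943 -0.15690724  0.139     ] 0.16945447218996015 -0.27024245886956166
```

View pics/crop0.png

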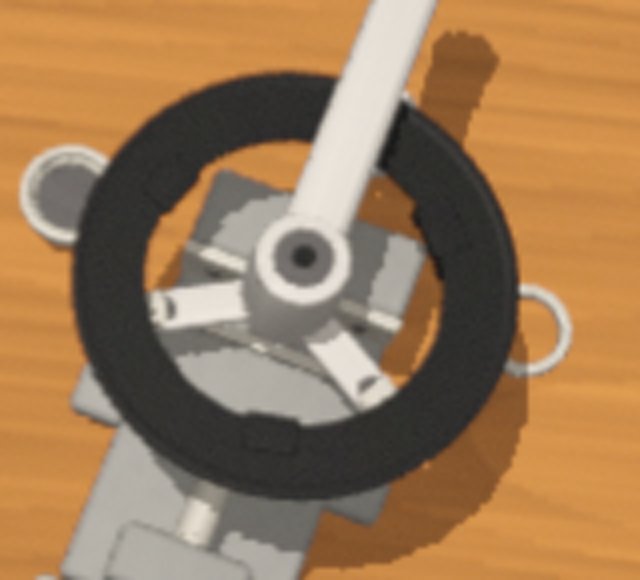

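The crop shows the guard under the silver arm. Its three lobes are at crop pixels (172,187), (440,238) and (270,432), which map to (358,177), (425,189.5) and (382.5,238) in the full image.

```bash
python3 - <<'E'
from h import *
from rig import r
m=r.camera_model("top")
c=np.array([.5507,-.1117])
L=unproj(m,[(358,176.7),(425,189.5),(382.5,238)],.114)[:,:2]
a=np.arctan2(*(L-c)[:,::-1].T);print(L-c,np.hypot(*(L-c).T),np.degrees(a))
g=np.angle(np.exp(1j*(a-np.radians([60,300,180]))));print("yaw",g)
g=g.mean()
s=r.read_state()
Rt=R.from_euler('xyz',s['tcp_rot']).as_matrix();print(Rt.round(3))
for i,d in enumerate((60,180,300)):
    t=g+np.radians(d);P=c+.068*np.array([np.cos(t),np.sin(t)])
    d3=np.array([*P,.18+.019])-s['tcp_pos'];print(i,P,"tool delta mm",(Rt.T@d3*1000).round(1), np.hypot(*P))
E
```

```text
[[ 0.03401027  0.05377456]
 [ 0.02426033 -0.05763562]
 [-0.06500785  0.00471849]] [0.06362705 0.06253342 0.06517887] [ 57.6882768  -67.17251385 175.84856255]
yaw [-0.04034718 -0.12518398 -0.07245625]
[[ 0.414 -0.001  0.91 ]
 [-0.91   0.002  0.414]
 [-0.002 -1.     0.   ]]
0 [ 0.58925985 -0.05568984] tool delta mm [-329.8   42.2  513.3] 0.5918855669561017
1 [ 0.48291385 -0.10631127] tool delta mm [-327.7   42.2  395.5] 0.49447737780070006
2 [ 0.5799263  -0.17309889] tool delta mm [-226.8   42.   456.2] 0.6052088387262679
```

Emit:
move_arm(
  deltas=[
    [1, -22, 0, 44, 0],
    [1, -22, 0, 44, 0],
    [1, -22, 0, 44, 0],
    [1, -22, 0, 44, 0],
    [1, -22, 0, 44, 0],
    [1, -22, 0, 44, 0],
    [1, -22, 0, 44, 0],
    [1, -22, 0, 44, 0],
    [1, -22, 0, 44, 0],
    [1, -22, 0, 44, 0],
  ],
)

```text
time_s: 1.1
tcp_pos: [0.5689, -0.1846, 0.2412]
tcp_rot: [-1.571, 0.0, -1.144]
contact_force: [0.8, -0.9, -0.4]
opening: 0.0146
```

Emit:
move_arm(
  deltas=[
    [1, -7, 0, 16, 0],
    [1, 0, 20, 0, 0],
    [1, 0, 10, 0, 0],
    [1, 0, 0, 0, 0],
    [1, 0, 0, 0, 0],
  ],
)

```text
time_s: 1.6
tcp_pos: [0.5792, -0.1742, 0.2113]
tcp_rot: [-1.572, 0.001, -1.145]
contact_force: [-0.0, -0.4, -0.7]
opening: 0.0003
```

```bash
cat > d.py <<'E'
from h import *
from rig import r
c=np.array([.5507,-.1117]);g=-.08
def show():
    s=r.read_state();Rt=R.from_euler('xyz',s['tcp_rot']).as_matrix()
    print(s['time_s'],s['tcp_pos'].round(4),s['contact_force'].round(1),s['opening'])
    for i,d in enumerate((60,180,300)):
        t=g+np.radians(d);P=c+.068*np.array([np.cos(t),np.sin(t)])
        d3=np.array([*P,.104+.019])-s['tcp_pos'];print(i,(Rt.T@d3*1000).round(1))
E
python3 - <<'E'
from d import *
show()
im=r.get_image("wrist");m=r.camera_model("wrist")
cv2.imwrite("pics/w1.png",im[:,:,::-1])
print(proj(m,[[*c,.099],[.58,-.173,.114],[.589,-.0557,.114],[.483,-.106,.114]]))
E
```

```text
1.6 [ 0.5792 -0.1742  0.2113] [-0.  -0.4 -0.7] 0.00027740662659412707
0 [-103.7   88.3   58.2]
1 [-101.6   88.4  -59.6]
2 [-0.7 88.3  1.1]
[[224.13481142 242.29593143]
 [319.58115678 246.60251683]
 [157.71109503 161.72532555]
 [179.92097384 326.90955176]]
```

View pics/w1.png

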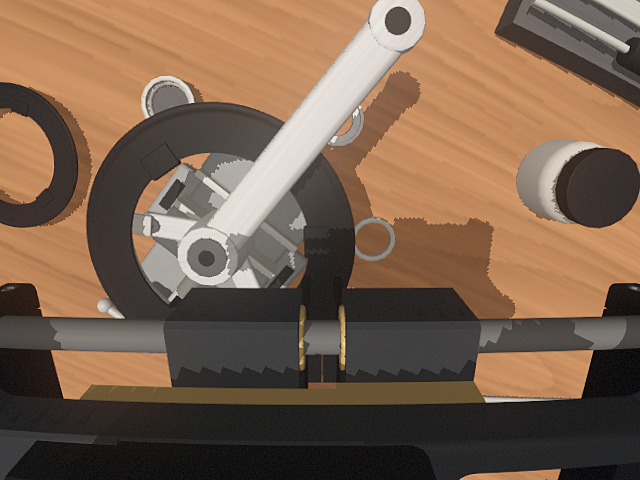

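The wrist view shows lobe 2 at about (315,238), against a prediction of (320,247). Lobe 0 is at (160,160), matching its prediction. So the tool is over press2, and I'll descend.

Emit:
move_arm(
  deltas=[
    [1, -1, 25, 1, 0],
    [1, 0, 25, 0, 0],
    [1, 0, 18, 0, 0],
    [1, 0, 6, 0, 0],
    [1, 0, 2, 0, 0],
    [1, 0, 2, 0, 0],
    [1, 0, 2, 0, 0],
    [1, 0, 2, 0, 0],
  ],
)

```text
time_s: 2.45
tcp_pos: [0.5814, -0.1726, 0.1314]
tcp_rot: [-1.569, -0.002, -1.144]
contact_force: [-2.2, 1.5, 8.9]
opening: 0.0001
```

Emit:
move_arm(
  deltas=[
    [1, 0, 2, 0, 0],
    [1, 0, 2, 0, 0],
    [1, 0, 1, 0, 0],
    [1, 0, 0, 0, 0],
  ],
)

```text
time_s: 2.85
tcp_pos: [0.5822, -0.1722, 0.1288]
tcp_rot: [-1.567, -0.003, -1.144]
contact_force: [1.5, -1.0, 1.8]
opening: 0.0005
```

Emit:
move_arm(
  deltas=[
    [1, 0, 0, 0, 0],
    [1, 0, 0, 0, 0],
  ],
)

```text
time_s: 3.05
tcp_pos: [0.5806, -0.1723, 0.125]
tcp_rot: [-1.57, -0.001, -1.144]
contact_force: [1.0, -0.1, -0.0]
opening: 0.0003
```

```bash
python3 - <<'E'
from d import *
show()
im=r.get_image("wrist");cv2.imwrite("pics/w2.png",im[:,:,::-1])
im=r.get_image("scene");cv2.imwrite("pics/s2.png",cv2.resize(im[200:380,150:370],None,fx=3,fy=3,interpolation=cv2.INTER_CUBIC)[:,:,::-1])
E
```

```text
3.05 [ 0.5806 -0.1723  0.125 ] [ 1.  -0.1 -0. ] 0.0003151202418584031
0 [-102.5    2.    56.2]
1 [-100.5    1.9  -61.6]
2 [ 0.5  2.  -1. ]
```

View pics/s2.png

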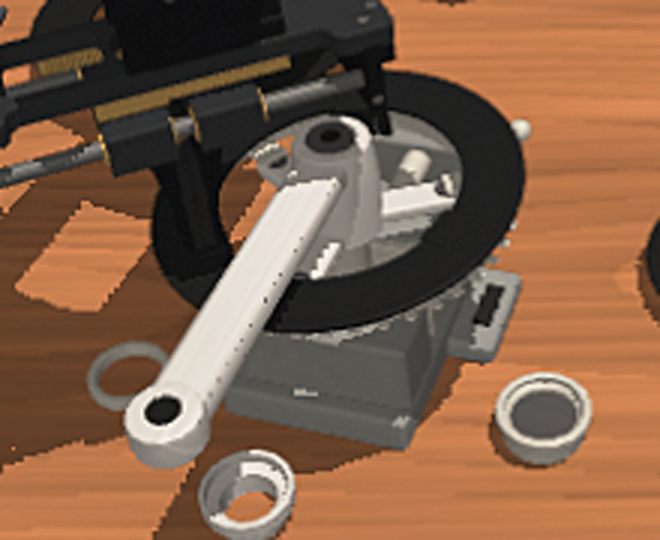

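Emit:
move_arm(
  deltas=[
    [1, 0, 1, 0, 0],
    [1, 0, 1, 0, 0],
    [1, 0, 1, 0, 0],
    [1, 0, 0, 0, 0],
    [1, 0, 0, 0, 0],
  ],
)

```text
time_s: 3.65
tcp_pos: [0.5805, -0.1722, 0.1238]
tcp_rot: [-1.571, -0.0, -1.144]
contact_force: [-6.3, 3.3, 15.4]
opening: 0.0007
```

Emit:
move_arm(
  deltas=[
    [1, 0, -20, 0, 0],
    [1, 0, -40, 0, 0],
    [1, 0, -25, 0, 0],
    [1, -34, 0, 19, 0],
    [1, -34, 0, 19, 0],
    [1, -34, 0, 18, 0],
    [1, 0, 0, 0, 0],
    [1, 0, 0, 0, 0],
  ],
)

```text
time_s: 4.45
tcp_pos: [0.589, -0.0554, 0.2061]
tcp_rot: [-1.571, 0.0, -1.142]
contact_force: [0.4, -0.2, -1.0]
opening: 0.0006
```

```bash
python3 - <<'E'
from d import *
show()
im=r.get_image("scene");cv2.imwrite("pics/s3.png",cv2.resize(im[200:380,150:370],None,fx=3,fy=3,interpolation=cv2.INTER_CUBIC)[:,:,::-1])
im=r.get_image("wrist");cv2.imwrite("pics/w3.png",im[:,:,::-1])
m=r.camera_model("wrist");print(proj(m,[[*c,.141],[.58,-.173,.104],[.589,-.0557,.114]]))
E
```

```text
4.45 [ 0.589  -0.0554  0.2061] [ 0.4 -0.2 -1. ] 0.0005768518921923646
0 [ 0.4 83.1  0.2]
1 [   2.1   83.2 -117.5]
2 [103.3  83.2 -57.1]
[[375.2653017  350.04930564]
 [461.08165476 319.36664099]
 [319.66621291 249.70033139]]
```

View pics/s3.png

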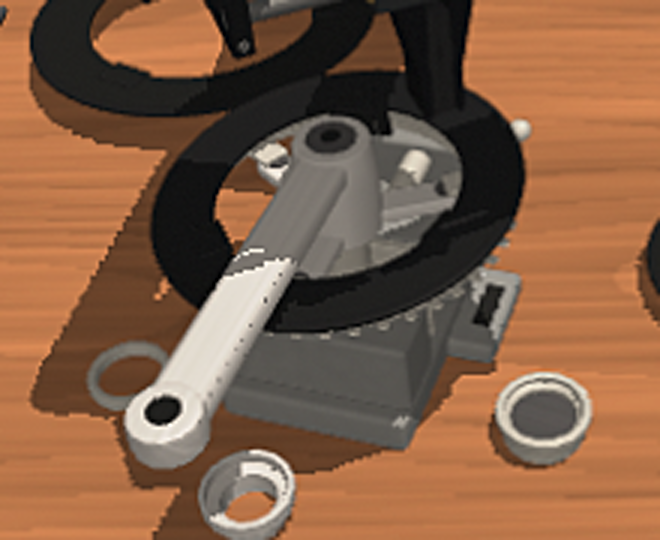

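View pics/w3.png

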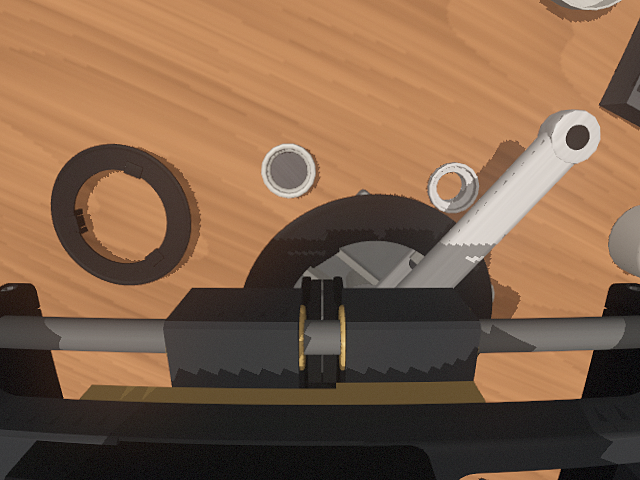

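Guard is tilted: the left side (lobe 2) stayed down and the right side is still high. The tool is over press0, so I'll press there.

Emit:
move_arm(
  deltas=[
    [1, 0, 30, 0, 0],
    [1, 0, 25, 0, 0],
    [1, 0, 10, 0, 0],
    [1, 0, 2, 0, 0],
    [1, 0, 2, 0, 0],
    [1, 0, 2, 0, 0],
    [1, 0, 2, 0, 0],
    [1, 0, 2, 0, 0],
    [1, 0, 2, 0, 0],
  ],
)

```text
time_s: 5.45
tcp_pos: [0.5902, -0.0567, 0.1315]
tcp_rot: [-1.569, -0.002, -1.144]
contact_force: [-3.1, -1.3, 12.3]
opening: 0.0002
```

Emit:
move_arm(
  deltas=[
    [1, 0, 2, 0, 0],
    [1, 0, 2, 0, 0],
    [1, 0, 2, 0, 0],
    [1, 0, 0, 0, 0],
    [1, 0, 0, 0, 0],
  ],
)

```text
time_s: 5.95
tcp_pos: [0.5911, -0.0574, 0.1261]
tcp_rot: [-1.567, -0.004, -1.144]
contact_force: [0.4, -2.7, 6.8]
opening: 0.0009
```

Emit:
move_arm(
  deltas=[
    [1, 0, 1, 0, 0],
    [1, 0, 1, 0, 0],
    [1, 0, 1, 0, 0],
    [1, 0, 0, 0, 0],
    [1, 0, 0, 0, 0],
  ],
)

```text
time_s: 6.45
tcp_pos: [0.5914, -0.0573, 0.1251]
tcp_rot: [-1.567, -0.005, -1.144]
contact_force: [-5.0, -1.9, 17.9]
opening: 0.0007
```

Emit:
move_arm(
  deltas=[
    [1, 0, 1.5, 0, 0],
    [1, 0, 1.5, 0, 0],
    [1, 0, 1.5, 0, 0],
    [1, 0, 0, 0, 0],
    [1, 0, 0, 0, 0],
  ],
)

```text
time_s: 6.95
tcp_pos: [0.5916, -0.0572, 0.1239]
tcp_rot: [-1.567, -0.005, -1.143]
contact_force: [-15.0, 0.7, 38.4]
opening: 0.0004
```

Emit:
move_arm(
  deltas=[
    [1, 0, -20, 0, 0],
    [1, 0, -40, 0, 0],
    [1, 0, -25, 0, 0],
    [1, 1, 0, -40, 0],
    [1, 1, 0, -40, 0],
    [1, 0, 0, -37, 0],
    [1, 0, 0, 0, 0],
    [1, 0, 0, 0, 0],
  ],
)

```text
time_s: 7.75
tcp_pos: [0.4835, -0.1067, 0.2017]
tcp_rot: [-1.569, -0.001, -1.145]
contact_force: [-0.1, 0.8, -0.2]
opening: 0.0003
```

```bash
python3 - <<'E'
from d import *
show()
im=r.get_image("scene");cv2.imwrite("pics/s4.png",cv2.resize(im[200:380,150:370],None,fx=3,fy=3,interpolation=cv2.INTER_CUBIC)[:,:,::-1])
im=r.get_image("wrist");cv2.imwrite("pics/w4.png",im[:,:,::-1])
m=r.camera_model("wrist");print(proj(m,[[*c,.141],[.58,-.173,.104],[.589,-.0557,.104],[.483,-.106,.114]]))
E
```

```text
7.75 [ 0.4835 -0.1067  0.2017] [-0.1  0.8 -0.2] 0.0003205535416537008
0 [ -2.9  78.8 117.4]
1 [-0.7 78.7 -0.4]
2 [100.2  78.9  60.3]
[[381.59929851 164.67525909]
 [478.90085406 158.54053198]
 [316.32075926  61.04323922]
 [319.81629052 254.45395016]]
```

View pics/s4.png

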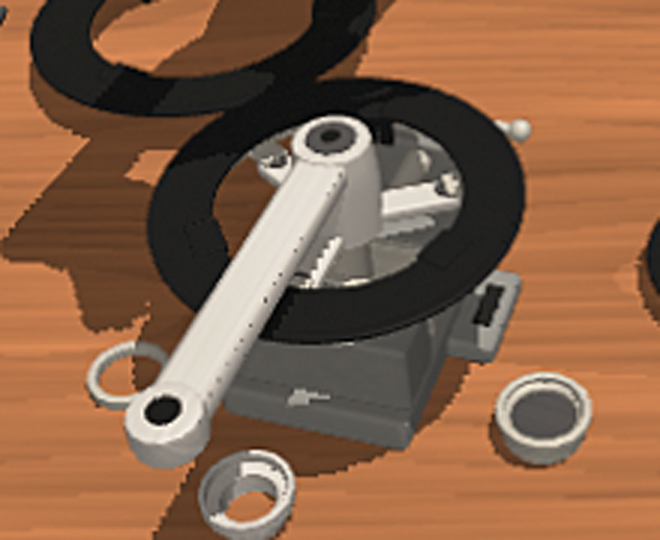

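View pics/w4.png

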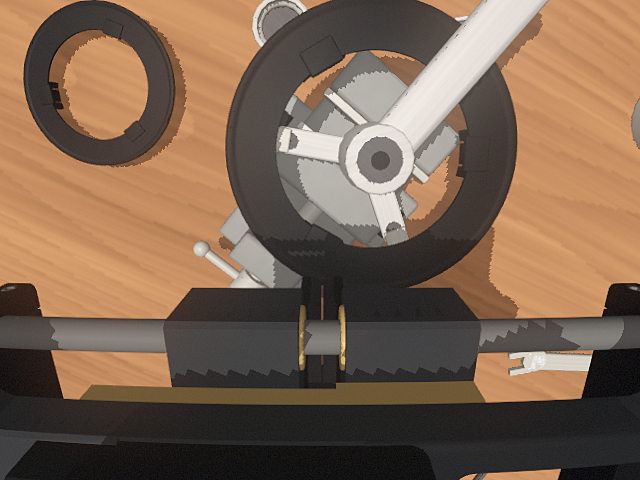

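The near edge is now down and hides the ring teeth. The wrist view shows lobe 0 at (322,57) and lobe 2 at (475,153), both close to prediction. Press1 is next.

Emit:
move_arm(
  deltas=[
    [1, -0.5, 30, 0, 0],
    [1, 0, 25, 0, 0],
    [1, 0, 5, 0, 0],
    [1, 0, 2, 0, 0],
    [1, 0, 2, 0, 0],
    [1, 0, 2, 0, 0],
    [1, 0, 2, 0, 0],
    [1, 0, 2, 0, 0],
    [1, 0, 2, 0, 0],
    [1, 0, 2, 0, 0],
  ],
)

```text
time_s: 8.85
tcp_pos: [0.4836, -0.1062, 0.1277]
tcp_rot: [-1.57, -0.001, -1.144]
contact_force: [0.3, 0.1, 0.4]
opening: 0.0005
```

Emit:
move_arm(
  deltas=[
    [1, 0, 2, 0, 0],
    [1, 0, 2, 0, 0],
    [1, 0, 2, 0, 0],
    [1, 0, 1, 0, 0],
    [1, 0, 0, 0, 0],
    [1, 0, 0, 0, 0],
  ],
)

```text
time_s: 9.45
tcp_pos: [0.4833, -0.106, 0.123]
tcp_rot: [-1.571, 0.0, -1.144]
contact_force: [-11.4, 4.5, 26.0]
opening: 0.0001
```

Emit:
move_arm(
  deltas=[
    [1, 0, -20, 0, 0],
    [1, 0, -40, 0, 0],
    [1, 0, -40, 0, 0],
    [1, 0, -20, -40, 0],
    [1, 0, 0, -40, 0],
    [1, 30, 0, -40, 0],
    [1, 40, 0, 0, 0],
    [1, 40, 0, 0, 0],
    [1, 0, 0, 0, 0],
    [1, 0, 0, 0, 0],
  ],
)

```text
time_s: 10.45
tcp_pos: [0.4191, -0.256, 0.2392]
tcp_rot: [-1.572, 0.002, -1.145]
contact_force: [0.1, 0.5, 0.6]
opening: 0.0005
```

```bash
python3 - <<'E'
from d import *
show()
im=r.get_image("scene");cv2.imwrite("pics/s5.png",cv2.resize(im[200:380,150:370],None,fx=3,fy=3,interpolation=cv2.INTER_CUBIC)[:,:,::-1])
im=r.get_image("top");cv2.imwrite("pics/t5.png",im[:,:,::-1])
cv2.imwrite("pics/t5c.png",cv2.resize(im[130:275,315:475,::-1],None,fx=4,fy=4,interpolation=cv2.INTER_CUBIC))
E
```

```text
10.45 [ 0.4191 -0.256   0.2392] [0.1 0.5 0.6] 0.0004897846765798042
0 [-112.   116.2  237.8]
1 [-109.9  116.3  120. ]
2 [ -9.  116.1 180.7]
```

View pics/s5.png

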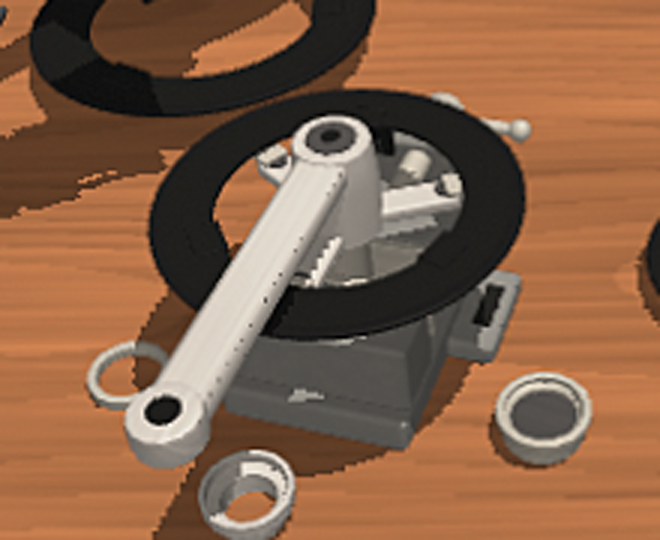

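View pics/t5c.png

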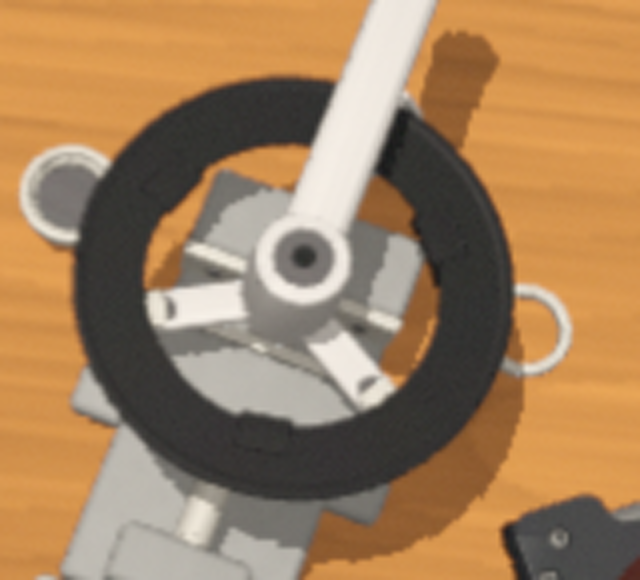

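```bash
cat > fit.py <<'E'
from d import *
from scipy.optimize import least_squares
def hullpts(path_im,box,th):
    x0,y0,x1,y1=box;roi=path_im[y0:y1,x0:x1];mask=(roi.max(2)<th).astype(np.uint8)
    mask=cv2.morphologyEx(mask,cv2.MORPH_OPEN,np.ones((3,3)))
    cs,_=cv2.findContours(mask,cv2.RETR_EXTERNAL,cv2.CHAIN_APPROX_NONE)
    p=np.vstack([q.reshape(-1,2) for q in cs if len(q)>60])
    return cv2.convexHull(p.astype(np.float32)).reshape(-1,2)+[x0,y0]
th=np.linspace(0,2*np.pi,180)
C=np.c_[.092*np.cos(th),.092*np.sin(th),0*th];O=np.vstack([C,C+[0,0,.005]])
def model(q,m):
    P=O@R.from_rotvec([q[3],q[4],0]).as_matrix().T+q[:3]
    return cv2.convexHull(proj(m,P).astype(np.float32))
def res(q,data):
    out=[]
    for m,h in data:
        M=model(q,m);out+=[cv2.pointPolygonTest(M,(float(a),float(b)),True) for a,b in h]
    return np.array(out)
def run(ims):
    data=[(r.camera_model(n),hullpts(im,b,60)) for n,im,b in ims]
    s=least_squares(res,[*c,.1,0,0],args=(data,),loss='soft_l1',f_scale=.7,x_scale=[.01]*5,diff_step=1e-3)
    q=s.x;print(q.round(4),np.abs(res(q,data)).mean(),[len(d[1]) for d in data])
    Rm=R.from_rotvec([q[3],q[4],0]).as_matrix()
    for d in(60,180,300):
        t=g+np.radians(d);print(d,((Rm@[.068*np.cos(t),.068*np.sin(t),.005]+q[:3])[2]-.099)*1000)
tb=(325,130,460,275);sb=(195,222,332,318)
E
python3 - <<'E'
from fit import *
for a in("0","5"):
    t=cv2.imread(f"pics/{'t5' if a=='5' else 'top0'}.png")
    if a=="0": s=cv2.imread("pics/scene0.png")
    else: s=r.get_image("scene")[:,:,::-1].copy();cv2.imwrite("pics/sc5.png",s)
    print(a);run([("top",t,tb),("scene",s,sb)])
    print(" scene only:");run([("scene",s,sb)])
    h=hullpts(s,sb,60);v=s.copy();cv2.polylines(v,[h.astype(np.int32)],True,(0,255,0),1);cv2.imwrite(f"pics/hull{a}.png",cv2.resize(v[200:340,180:350],None,fx=4,fy=4))
E
```

```text
0
[ 0.5509 -0.1125  0.112  -0.0532  0.0263] 1.5662815675604504 [42, 35]
60 13.995007520566663
180 19.477869499355677
300 20.479790750453265
 scene only:
[ 5.618e-01 -1.122e-01  1.231e-01 -9.300e-02 -2.000e-04] 1.5782834762202083 [35]
60 23.8593607945015
180 28.536123724996088
300 34.757047268926975
5
[ 0.5525 -0.1128  0.1059 -0.085   0.0633] 2.0365526127356923 [36, 35]
60 4.699631978727401
180 15.712437317066202
300 15.250979612076998
 scene only:
[ 0.5796 -0.1121  0.1329 -0.1869 -0.0044] 1.7710720687828876 [35]
60 28.547043301144686
180 37.475230720954436
300 50.32235380976582
```

View pics/hull5.png

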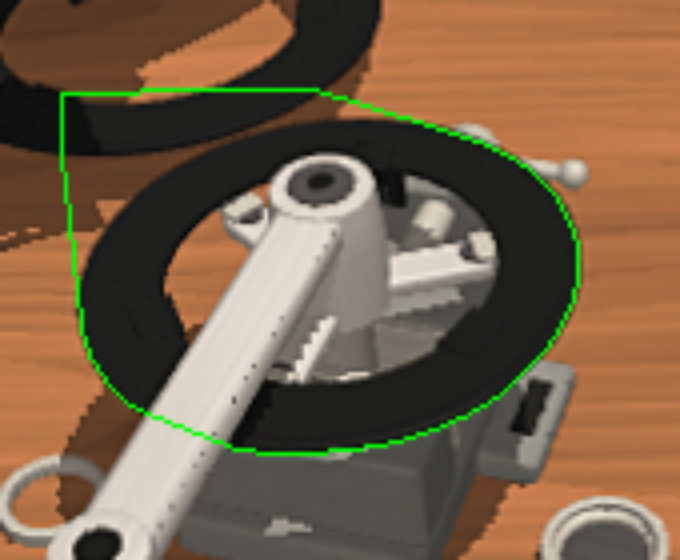

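The large ring behind contaminated the hull, so I'll seed the mask on the guard only.

```bash
python3 - <<'E'
import fit
from fit import *
def hullpts(im,box,th):
    x0,y0,x1,y1=box;mask=np.zeros(im.shape[:2],np.uint8);mask[y0:y1,x0:x1]=im[y0:y1,x0:x1].max(2)<th
    if box==sb:
        X,Y=np.meshgrid(range(640),range(480)); mask[(Y<270-(X-195)*.5)&(X<235)&(Y<250)]&=0
    mask=cv2.morphologyEx(mask,cv2.MORPH_OPEN,np.ones((3,3)))
    n,l,st,_=cv2.connectedComponentsWithStats(mask);k=1+st[1:,4].argmax()
    p=np.argwhere(l==k)[:,::-1]
    return cv2.convexHull(p.astype(np.float32)).reshape(-1,2)
fit.hullpts=hullpts
s=cv2.imread("pics/sc5.png");t=cv2.imread("pics/t5.png")
data=[("top",t,tb),("scene",s,sb)];run(data);run(data[1:])
h=hullpts(s,sb,60);v=s.copy();cv2.polylines(v,[h.astype(np.int32)],True,(0,255,0),1)
cm=r.camera_model("scene");v2=s.copy()
M=model([*c,.099,0,0],cm);cv2.polylines(v2,[M.round().astype(np.int32)],True,(0,0,255),1)
f=lambda q:cv2.resize(q[200:340,180:350],None,fx=2.3,fy=2.3,interpolation=cv2.INTER_NEAREST)
cv2.imwrite("pics/hull6.png",np.hstack([f(v),f(v2)]))
E
```

```text
[ 0.5542 -0.1119  0.0991  0.0176 -0.0157] 1.3332768380137816 [36, 33]
60 6.6741982380875005
180 4.118786601729554
300 4.4643691288284435
[ 0.5419 -0.1124  0.0892 -0.004  -0.0007] 0.5388821681130352 [33]
60 -4.970760842772176
180 -4.8459752729893415
300 -4.507342193141972
```

View pics/hull6.png

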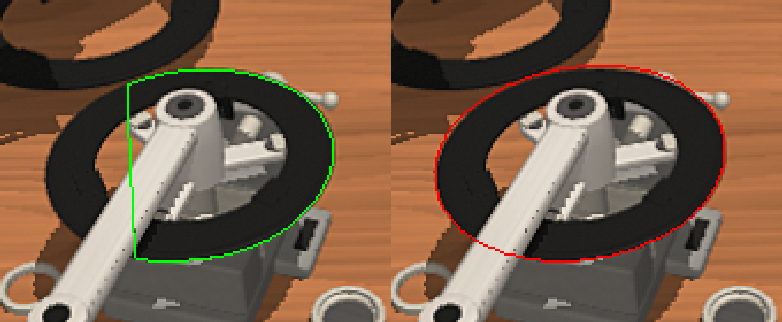

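```bash
python3 - <<'E'
from d import *
show();print(r.finish_job())
E
```

```text
10.6 [ 0.4193 -0.2548  0.2398] [-0.4  0.   0.2] 0.00040630790496545583
0 [-110.6  116.9  237.3]
1 [-108.7  116.9  119.5]
2 [ -7.6 116.8 180. ]
the job is handed in; nothing more can be done
None
```

I pressed the middle-sized guard down over its tabs at press2, press0 and press1 in turn, using the closed fingertips, and all three appear to have caught. I then moved the arm clear and handed the job in at 10.6 s; no verdict came back.

**At each press:** the fingertips came to a firm stop about 5–6 mm above the chainring face.

| Point | Fingertip height above the chainring | Force |
|---|---|---|
| press2 | 5.8 mm | 15 N |
| press0 | 5.9 mm | 38 N |
| press1 | 5.0 mm | 26 N |

- **press2 and press0:** the force rose to at least 9 and 12 N, then fell as the tab went in.
- **press1:** I saw no clear click. There was almost no force until the tips reached the home height. The evidence that it caught is the firm stop and the later pictures.

**Last pictures:** in the scene view, an outline of the guard drawn flat and home at the crank axis matches the guard by eye.

**Numerical fits:**
- **First attempt:** the large ring lying behind spoiled it, so I discarded it.
- **Both cameras:** this gave press heights of 6.7, 4.1 and 4.5 mm (press0, press1, press2), but with a rough residual of 1.3 px. It put the centre about 3.5 mm from my axis estimate.
- **Scene camera alone:** this gave a tilt of about 0.004 rad, which is flat. It also put the guard about 10 mm too low, which is impossible, so its height can't be trusted.

I did not press the three points again after the last one to double-check.

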